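# Secure the transport case: hasp shut, carabiner through the staple

## Task

Close up the transport case for storage: swing the hasp leaf over its staple so that it lies flat against the case, then pick up the big carabiner, push its sprung gate open against the staple and hook it on, so that it hangs from the staple with its gate shut. Do it by feel: neither the hook nor the fingers may lean on the case or its fittings with more than about 25 N. Leave the tape, the mallet and the ledger where they are.

Things in the scene. Friction and masses are not known exactly. Their poses are not given: they have to be found in the camera images.
- case: Heavy dark grey-green case, does not move: 260 mm deep (its x), 320 wide (its y), 240 high. Origin: centre of its underside, z up. Its -x face is the front. Leaf and staple were fitted there by hand on wooden packing: as one set they sit up to 10 mm to either side of nominal (case's y) and up to 7 mm further out or in (case's x); heights are true. Lid top clear for 50 mm behind the front edge.
- staple_mark (a point): Fixed to the case: nominal middle of the staple's crown. The staple, a U of 8 mm steel bar, stands out from the front: the crown is its upright outer bar, two level legs run back 15 mm above and below (22 mm clear between). The crown's axis is truly 17 mm in front of the closed leaf's outer face (13 mm clear behind the bar), 30 mm below and 18.5 mm in front (case's -x) of the leaf's hinge axis.
- leaf (a joint): Hasp leaf, a steel plate 72 mm wide, 62 mm long from hinge axis to free end, 3 mm thick, slotted for the staple. Rad: 0 closed, hanging flat over the staple; pi/2 straight out; pi straight up; more leans back over the lid. Stiff hinge (0.05 N m), stays where left. The face towards the lid when it stands up is the outer face when closed. Hinge axis along the case's y, see staple_mark.
- carabiner: Big steel carabiner lying flat, 139 mm long, 77 mm wide, 11 mm thick, about 0.24 kg. Origin: centre of its underside; x points along it to the nose end, z up as it lies. Straight spine along y = +33 mm, gate along y = -33 mm, the ends half-round bows of 33 mm centreline radius about x = +31 and -31 mm; frame bar 11 mm, 55 mm clear inside.
- spine (a point): Middle of the carabiner's spine: a straight flat-sided bar 66 mm long, 12 mm wide (carabiner's y), 11 mm high, to grip with one finger inside the carabiner. Axes as the carabiner's.
- nose (a point): Centre of the flat end of the carabiner's nose, 11 mm square, which the shut gate meets; 21.5 mm towards the nose end from the carabiner's middle, on the gate side. The frame is open from here back to the gate's hinge but for the gate. The 8 mm crown passes behind the nose only if its axis is more than 9.5 mm further in (carabiner's +y) than this point; short of that it jams on the end.
- gate (a joint): Angle of the carabiner's sprung gate, rad: 0 shut, grows inward, stop 0.8. A 9 mm bar hinged at x = -31, y = -33 mm of the carabiner, tip 57 mm from the hinge. Springs shut by itself: 0.18 N m when shut plus 0.03 N m per 0.1 rad, so 4 N near the tip starts it and 6 to 9 N hold it open. Pushed in by the crown near the nose, it slips past and shuts when the crown is behind the nose.
- tape: Bystander: roll of buff tape lying flat, 100 mm across, 25 mm high. Origin: centre of its underside.
- mallet: Bystander: rubber mallet lying down, wooden handle 26 mm thick and 200 mm long towards its -x, black head 48 mm by 75 mm, centred 20 mm to its +x. Origin on the table, where handle meets head.
- ledger: Bystander: dark bound ledger lying on the case's lid near the back, 145 by 200 by 36 mm. Origin: centre of its underside.
There are look-alikes about, which are no part of the job. Leave any green look-alike of the carabiner alone.

How it is judged:
On the way, in this order (a step that is already met when the one before it is completed fails the run):
1. the hasp leaf lies flat against the case, over the staple (value of joint leaf below 0.1 rad), for 0.1 s.
2. the gate is pushed open with the carabiner pressed on the case's staple (value of joint gate above 0.2 rad and contact force between carabiner and case above 1 N), for 0.02 s.
3. the carabiner is level with the staple inside it, and the gate has shut (value of joint gate below 0.06 rad and x of staple_mark in the frame of carabiner between -0.058 and 0.058 m and y of staple_mark in the frame of carabiner between -0.0325 and 0.03 m and z of staple_mark in the frame of carabiner between -0.006 and 0.017 m and angle between carabiner's own z axis and vertical below 0.9 rad), for 0.1 s.
At the end, for the whole second after the job is handed in: Leaf within 0.15 rad of closed; gate shut (under 0.06 rad); carabiner hooked on the staple and hanging there: its origin within 95 mm of staple_mark, over 80 mm above the table, hardly swinging (slower than 0.25 m/s) (value of joint leaf below 0.15 rad and value of joint gate below 0.06 rad and distance between staple_mark and carabiner below 0.095 m and height (world z) of carabiner above 0.08 m and linear speed of carabiner below 0.25 m/s); the robot touches nothing.
It fails at once if the carabiner in the fingers' grip, or the fingers themselves, press on the case or its fittings with more than 25 N ((contact force between carabiner and case above 25 N and contact force between the fingers and carabiner above 2 N) or contact force between the fingers and case above 25 N).
It fails at once if the tape, the mallet or the ledger is moved by more than 30 mm (distance of any of tape, mallet, ledger from where it was at the start of the episode above 0.03 m).
It also fails if it takes over 72 s, if anything falls off the work surface, if the arm or the gripper's body presses on something with over 40 N, if the wrist force passes 120 N, or if a joint passes its speed limit or range.

## Robot

A 6-joint arm with a two-finger parallel gripper is mounted at the origin on the work surface. World frame = base frame: x ahead of the robot, y to its left, z up, the work surface at z = 0. Lengths are in m, angles in rad, forces in N, time in s.
With the tool pointing down it reaches from about 0.275 to 0.75 m from the base axis. Payload 10.2 kg.
Tool frame: the origin (TCP) lies midway between the tips of the shut fingers; the grasp point (between the pads) lies 19 mm behind it (env.hold_point_z is the distance from the TCP to the grasp point, in m); x points along the fingers, z is the direction in which the jaws open and shut, and the axes are right-handed (so a half turn about x gives the same grasp; the last joint's range is limited). The gripper opens to 85 mm and grips with 20 to 120 N. Pads are 22 mm wide; open, the fingers measure 114 mm over their backs; the gripper's body (76 mm by 85 mm) begins 54 mm behind the grasp point. The pads swing forward as they close: fully open they stand 13 mm farther back than shut.
Start: joints at [1.094, 0.313, 1.498, -0, 1.331, -0.223], TCP at [0.132, 0.508, 0.231] pointing down, gripper open.
Joint ranges: [-2.94, 2.94], [-0.97, 2.17], [0.19, 2.56], [-1.23, 4.37], [0.02, 3.11], [-2.88, 2.88]. Speed limits (rad/s): [2.39, 2.39, 3.01, 3.14, 3.14, 3.14].

## Interface

Orientations are given as a unit quaternion [x, y, z, w].
In Python, from bench import env, kinematics, monitor, eyes, job gives the robot as it stands. The module is installed in compiled form; this text tells all that it offers. Calls block until the motion is done:
- env.reach(position, orientation): joint-space move of the TCP to a pose.
- env.movel(position, velocity=0.15, frame=None, guard=None): straight line of the TCP; frame=None keeps the orientation; velocity is the mean speed in m/s. With guard (N) it stops when the force on the tool has changed by that much, and returns True; else False.
- env.set_joints(angles): joint-space move.
- env.release() and env.close_gripper(effort=None): open the fingers fully, or close them until they stop; effort is the grip in N (None keeps the last).
- env.hold(seconds).
- kinematics.ik(position, orientation): joint angles nearest the present ones, or None.
- monitor.sense(): the state.
- eyes.grab_frame(name): name is "side" or "top" or "wrist"; returns a dict with "frame" (420x560x3 uint8, red, green, blue), "mtx" (3x3 intrinsics, pixels), "view" (4x4, takes a point from world to camera coordinates). Camera axes: x right, y down, z forward; pixel columns grow to the right and rows downward; lengths in m; the calibration is good to about 2 mm. A picture is of the moment at which its call begins. There is no depth.
A pose or a line that the arm cannot do raises env.MotionError and nothing moves.
- job.hand_in(): hands the job in, once; it reports no verdict.
The state is a dict: "clock": time; "joints": joint angles; "qvel": joint speeds; "joint_efforts": joint torques, N m; "position": TCP position; "ee_rot": TCP orientation; "contact_force": force on the tool from outside, world axes, zero at the start; "ft_torque": the same for the moment, N m; "finger_gap": opening from 0.0 (shut) to 1.0 (fully open).
Only numpy, scipy, OpenCV 4.12 (cv2) and the standard library are available. Lean on these libraries where they do the work, as an engineer would, in place of code of your own. Each camera call takes 0.05 s, during which the arm holds its last target.

## Working session

There is one attempt and no reset: what is moved stays moved. The work goes in short steps, each a Python script; the robot and the scene stay as the last script left them, time stands still between calls to the robot, and variables do not carry over. Pictures are saved under pics/ and viewed, and the job is handed in when it is done.

```bash
ls; mkdir -p pics; python3 - <<'E'
from bench import env, kinematics, monitor, eyes, job
import cv2, numpy as np
s=monitor.sense(); print({k:np.round(v,3) if not isinstance(v,dict) else v for k,v in s.items()})
for n in ("side","top","wrist"):
    g=eyes.grab_frame(n); cv2.imwrite(f"pics/a_{n}.png",g["frame"][:,:,::-1])
    V=g["view"]; print(n,np.round(g["mtx"],1).tolist(),"campos",np.round(-V[:3,:3].T@V[:3,3],3),np.round(V[:3,:3],2).tolist())
print(env.hold_point_z)
E
```

```text
pics
{'clock': np.float64(0.0), 'joints': array([ 1.094,  0.313,  1.498,  0.   ,  1.331, -0.223]), 'qvel': array([-0.   ,  0.001, -0.001, -0.001, -0.002, -0.   ]), 'joint_efforts': array([ 0.0000e+00, -4.1227e+01, -2.5975e+01, -0.0000e+00,  4.0000e-03,
       -0.0000e+00]), 'position': array([0.132, 0.508, 0.231]), 'ee_rot': array([-0.433,  0.56 ,  0.433,  0.559]), 'contact_force': array([-0.347,  0.142, -0.799]), 'ft_torque': array([-0.034, -0.004, -0.04 ]), 'finger_gap': np.float64(1.004)}
side [[438.8, 0.0, 282.4], [0.0, 438.8, 212.0], [0.0, 0.0, 1.0]] campos [ 0.063 -0.455  1.118] [[0.7, -0.71, 0.01], [-0.55, -0.55, -0.63], [0.45, 0.43, -0.78]]
top [[394.0, 0.0, 276.3], [0.0, 394.0, 200.5], [0.0, 0.0, 1.0]] campos [0.461 0.074 1.144] [[0.0, -1.0, -0.03], [-0.99, -0.0, -0.14], [0.14, 0.03, -0.99]]
wrist [[313.2, 0.0, 280.3], [0.0, 313.2, 212.6], [0.0, 0.0, 1.0]] campos [0.059 0.527 0.373] [[0.25, 0.97, -0.0], [0.92, -0.24, 0.3], [0.29, -0.07, -0.96]]
0.0187
```

View pics/a_side.png

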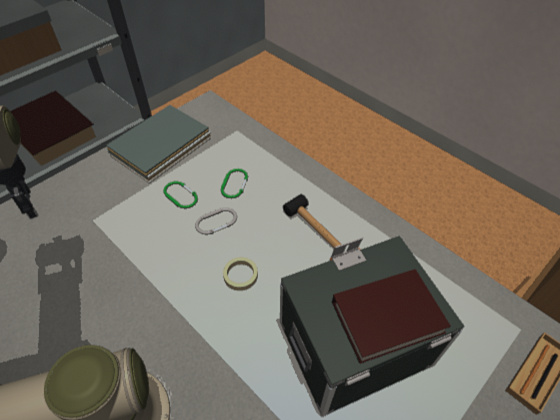

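View pics/a_top.png

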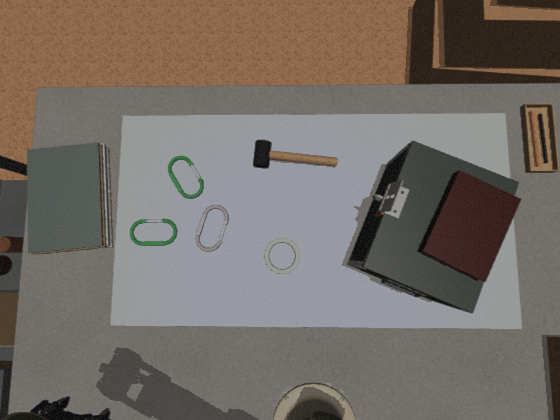

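View pics/a_wrist.png

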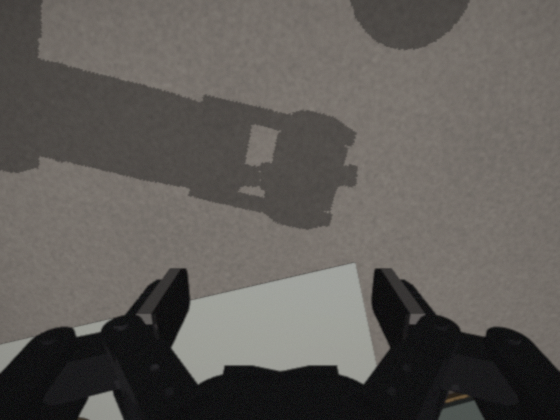

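Top view: the silver carabiner is at (212,228), with green look-alikes at (185,177) and (153,232). Only the silver one fits "steel". The case is at about (440,225), with the leaf standing up at about (392,200) and the staple on the left face near (360,208). I'll enlarge both areas.

```bash
python3 - <<'E'
import cv2, numpy as np
t=cv2.imread("pics/a_top.png"); s=cv2.imread("pics/a_side.png")
a=cv2.resize(t[130:320,335:525],(570,570),interpolation=cv2.INTER_CUBIC)
cv2.imwrite("pics/b_case_top.png",a)
cv2.imwrite("pics/b_case_side.png",cv2.resize(s[225:420,270:470],(600,585),interpolation=cv2.INTER_CUBIC))
b=np.hstack([cv2.resize(t[190:270,180:250],(350,400),interpolation=cv2.INTER_CUBIC),cv2.resize(s[195:245,185:245],(440,367),interpolation=cv2.INTER_CUBIC)[:367].copy() if 0 else cv2.resize(s[190:250,185:250],(433,400),interpolation=cv2.INTER_CUBIC)])
cv2.imwrite("pics/b_cara.png",b)
E
```

```text
(no output)
```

View pics/b_case_top.png

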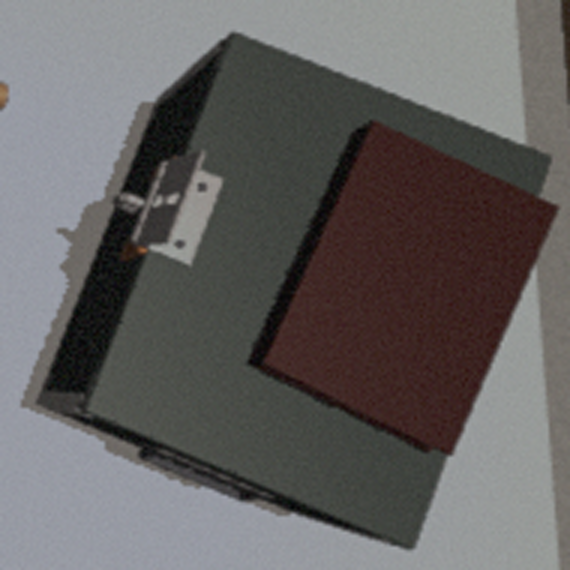

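View pics/b_case_side.png

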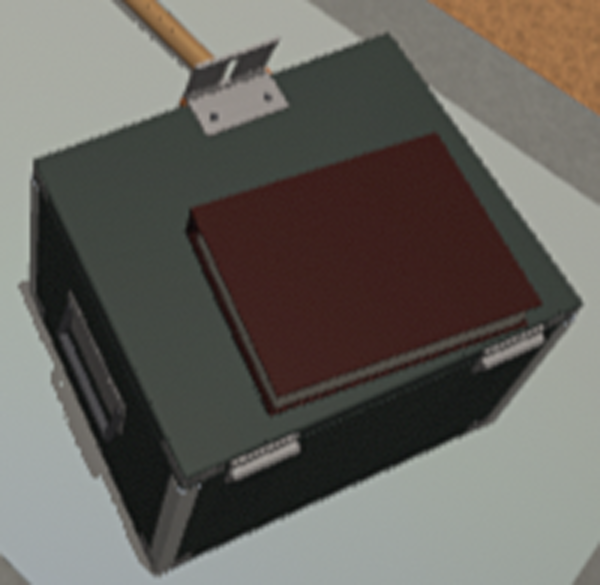

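View pics/b_cara.png

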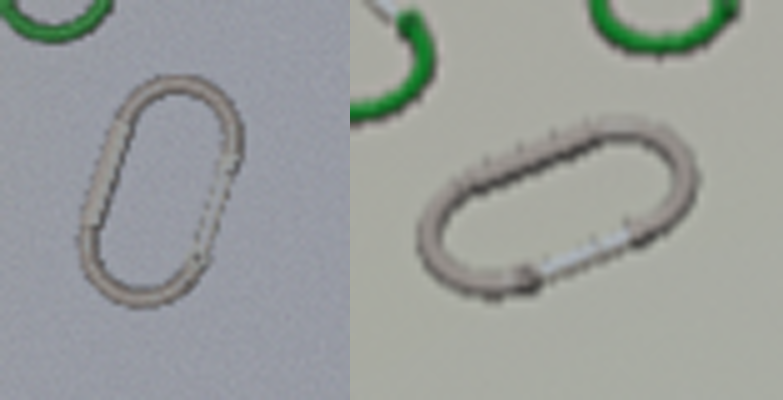

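```bash
cat > h.py <<'E'
from bench import env, kinematics, monitor, eyes, job
import cv2, numpy as np, pickle
from scipy.ndimage import map_coordinates
from scipy.spatial.transform import Rotation as R
def ray(g,uv):
    V=g["view"];Rm=V[:3,:3];c=-Rm.T@V[:3,3]
    d=Rm.T@np.linalg.inv(g["mtx"])@np.array([uv[0],uv[1],1.]);return c,d/np.linalg.norm(d)
def onz(g,uv,z):
    c,d=ray(g,uv);return c+d*(z-c[2])/d[2]
def proj(g,P):
    P=np.atleast_2d(P);q=(g["view"][:3,:3]@P.T).T+g["view"][:3,3];p=(g["mtx"]@q.T).T;return p[:,:2]/p[:,2:]
def tri(obs):
    A=np.zeros((3,3));b=np.zeros(3)
    for g,uv in obs:
        c,d=ray(g,uv);M=np.eye(3)-np.outer(d,d);A+=M;b+=M@c
    P=np.linalg.solve(A,b)
    return P,[np.round(proj(g,P)[0]-uv,1) for g,uv in obs]
def snap(n,f):
    g=eyes.grab_frame(n);cv2.imwrite(f"pics/{f}.png",g["frame"][:,:,::-1]);pickle.dump(g,open(f"pics/{f}.pkl","wb"));return g
def load(f): return pickle.load(open(f"pics/{f}.pkl","rb"))
def edge(g,p,q,half=5,n=60,t0=.06,t1=.94):
    im=cv2.cvtColor(g["frame"],cv2.COLOR_RGB2GRAY).astype(float)
    p=np.array(p,float);q=np.array(q,float);d=(q-p)/np.linalg.norm(q-p);nn=np.array([-d[1],d[0]])
    s=np.arange(-half,half+.01,.25);pts=[]
    for t in np.linspace(t0,t1,n):
        c=p+(q-p)*t;xy=c[:,None]+nn[:,None]*s
        v=map_coordinates(im,[xy[1],xy[0]],order=1);v=np.convolve(v,np.ones(5)/5,'same')
        gr=np.abs(np.gradient(v))[4:-4];i=gr.argmax()+4;pts.append(c+nn*s[i])
    pts=np.array(pts,np.float32)
    l=cv2.fitLine(pts,cv2.DIST_HUBER,0,.01,.01).ravel()
    return np.array([l[2],l[3]]),np.array([l[0],l[1]])
def isect(a,b):
    A=np.c_[a[1],-b[1]];t=np.linalg.solve(A,b[0]-a[0]);return a[0]+a[1]*t[0]
E
python3 - <<'E'
from h import *
g=snap("top","c_top"); h=snap("side","c_side")
for g,cs in ((g,np.array([(232,33),(551,157),(413,549),(88,410)])/3+[335,130]),(h,np.array([(388,33),(580,303),(185,487),(35,160)])/3+[270,225])):
    L=[edge(g,cs[i],cs[(i+1)%4]) for i in range(4)]
    C=np.array([isect(L[i-1],L[i]) for i in range(4)]); W=np.array([onz(g,c,.24) for c in C])
    print(np.round(C,1).tolist());print(np.round(W[:,:2],4).tolist())
    print("sides",[round(float(np.linalg.norm(W[(i+1)%4]-W[i])),4) for i in range(4)],"ang",[round(float(np.degrees(np.arctan2(*(W[(i+1)%4]-W[i])[[1,0]]))),2) for i in range(4)])
E
```

```text
[[413.0, 140.10000610351562], [522.5999755859375, 183.1999969482422], [472.29998779296875, 315.6000061035156], [362.3999938964844, 266.79998779296875]]
[[0.7278, -0.2212], [0.6251, -0.4657], [0.3295, -0.3336], [0.4341, -0.0959]]
sides [0.2652, 0.3238, 0.2597, 0.3193] ang [-112.78, 155.92, 66.24, -23.11]
[[399.1000061035156, 235.1999969482422], [463.8999938964844, 325.29998779296875], [332.3999938964844, 386.70001220703125], [280.6000061035156, 277.70001220703125]]
[[0.7273, -0.2221], [0.6278, -0.4586], [0.3324, -0.3413], [0.4345, -0.0989]]
sides [0.2566, 0.3178, 0.263, 0.3177] ang [-112.8, 158.34, 67.18, -22.83]
```

```bash
cat >> h.py <<'E'
YAW=np.radians(67.0); n=np.array([np.cos(YAW),np.sin(YAW),0]); cy=np.array([np.sin(YAW),-np.cos(YAW),0]) # n: out of front; cy: carabiner x dir when gate faces case (= minus case y?) 
FM=np.array([0.581,-0.1598,0.24])
def quat(zdir):
    z=np.array(zdir,float);z/=np.linalg.norm(z);x=np.array([0,0,-1.]);y=np.cross(z,x)
    return R.from_matrix(np.c_[x,y,z]).as_quat()
E
python3 - <<'E'
from h import *
s=monitor.sense(); T=R.from_quat(s["ee_rot"]).as_matrix(); g=load("c_top")
w=eyes.grab_frame("wrist");V=w["view"];c=-V[:3,:3].T@V[:3,3]
print("cam in tool",np.round(T.T@(c-s["position"]),3),"axis",np.round(T.T@V[2,:3],3))
P=FM+n*.05+[0,0,.10]
for nm,zd in (("n",n),("-n",-n),("cy",cy),("-cy",-cy)):
    q=kinematics.ik(P,quat(zd)); print(nm,None if q is None else np.round(q,2), "cam off",np.round(R.from_quat(quat(zd)).as_matrix()@(T.T@(c-s["position"])),3))
E
```

```text
cam in tool [-0.142  0.076 -0.   ] axis [ 0.955 -0.296  0.   ]
n [-0.38  0.47  0.99 -0.    1.68 -1.55] cam off [-0.07   0.029  0.142]
-n [-0.38  0.47  0.99 -0.    1.68  1.59] cam off [ 0.07  -0.029  0.142]
cy [-0.38  0.47  0.99 -0.    1.68  0.02] cam off [0.029 0.07  0.142]
-cy None cam off [-0.029 -0.07   0.142]
```

```bash
python3 - <<'E'
from h import *
env.reach(FM+n*.06+[0,0,.10],quat(cy)); snap("wrist","d_w1")
env.movel(FM+n*.10+cy*.05+[0,0,.08],.2); snap("wrist","d_w2"); print(monitor.sense()["clock"])
E
```

```text
3.6417
```

View pics/d_w1.png

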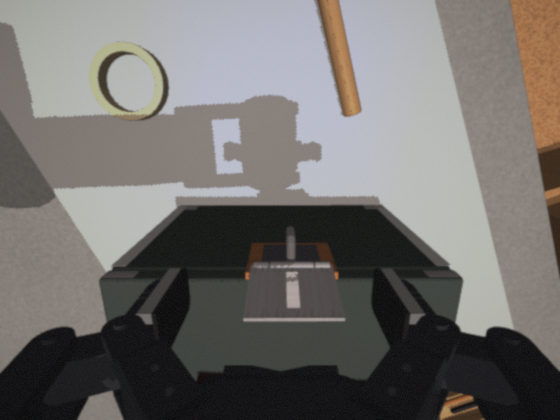

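View pics/d_w2.png

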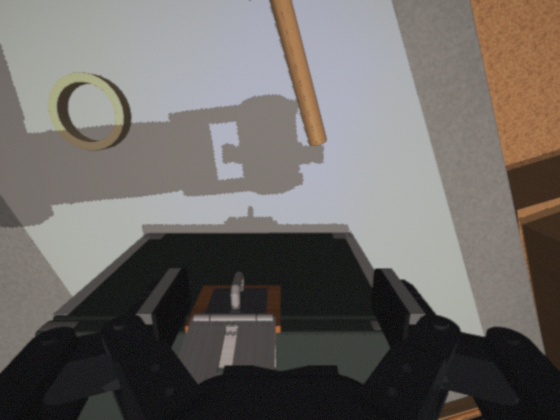

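w1 shows the staple in grey at about (291,228–258), the hinge line at about row 265, and the leaf standing up and leaning back with its free end at row 320. I'll enlarge it.

```bash
python3 - <<'E'
import cv2
for f,(x,y,w,h) in (("d_w1",(235,215,120,115)),("d_w2",(175,255,125,115))):
    a=cv2.imread(f"pics/{f}.png")[y:y+h,x:x+w]; cv2.imwrite(f"pics/{f}z.png",cv2.resize(cv2.convertScaleAbs(a,alpha=1.6,beta=10),(w*5,h*5),interpolation=cv2.INTER_CUBIC))
E
```

```text
(no output)
```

View pics/d_w1z.png

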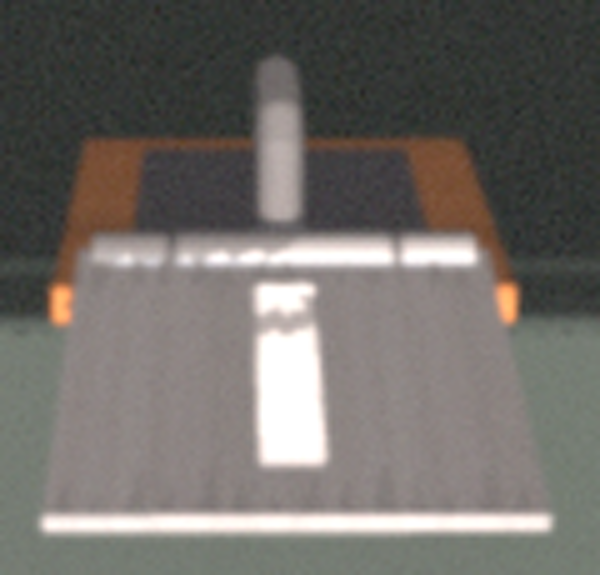

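View pics/d_w2z.png

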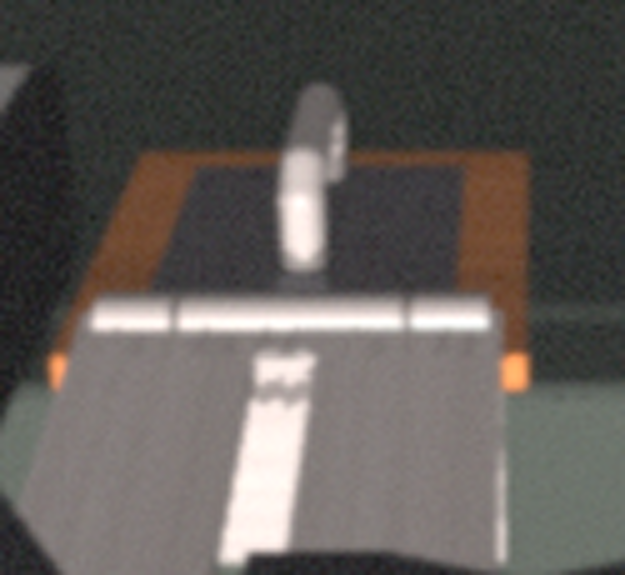

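```bash
python3 - <<'E'
from h import *
a=load("d_w1");b=load("d_w2")
o1=np.array([235,215]);o2=np.array([175,255])
def p1(x,y):return np.array([x,y])/5+o1
def p2(x,y):return np.array([x,y])/5+o2
def loc(P): d=P-FM; return np.round([d@n,d@cy,P[2]],4)
pts={"barL":(p1(91,250),p2(90,315)),"barR":(p1(478,250),p2(491,315)),"slotTopL":(p1(255,283),p2(258,350)),"slotTopR":(p1(315,283),p2(316,350)),
"legback":(p1(280,222),p2(303,270)),"packL":(p1(86,140),p2(142,153)),"packR":(p1(466,140),p2(527,153)),
"crownlow":(p1(279,58),p2(320,87)),"gap1":(p1(172,250),p2(173,315)),"gap2":(p1(395,250),p2(406,315))}
for k,(u,v) in pts.items():
    P,e=tri([(a,u),(b,v)]);print(k,loc(P),e)
# lid front edge as seen in wrist views, check
for g,pp in ((a,p1),(b,p2)):
    for z in(.24,.244):print(z,[loc(onz(g,pp(*c),z)) for c in ((42,522),(552,522))] if g is a else "")
# leg side on assumed heights
for z in (.22,.225,.23):
    print(z,"w1",loc(onz(a,p1(280,160),z)),"w2",loc(onz(b,p2(303,225),z)))
E
```

```text
barL [ 0.0121 -0.024   0.2357] [array([-0.1, -0.1]), array([0.1, 0.1])]
barR [0.0114 0.0436 0.2345] [array([0., 0.]), array([-0., -0.])]
slotTopL [0.007  0.0045 0.2381] [array([-0.1, -0.1]), array([0.1, 0.1])]
slotTopR [0.0081 0.0146 0.2398] [array([-0.3, -0.3]), array([0.3, 0.3])]
legback [0.0091 0.0094 0.2184] [array([-0.1, -0.1]), array([0.1, 0.1])]
packL [ 0.0066 -0.0303  0.1734] [array([-0.1, -0.1]), array([0.1, 0.1])]
packR [0.008  0.0499 0.1762] [array([-0.2, -0.3]), array([0.2, 0.3])]
crownlow [0.0317 0.01   0.1917] [array([-0., -0.]), array([0., 0.])]
gap1 [ 0.0122 -0.0099  0.2358] [array([-0.1, -0.1]), array([0.1, 0.2])]
gap2 [0.0113 0.0291 0.2343] [array([0., 0.]), array([-0., -0.])]
0.24 [array([-0.0401, -0.0338,  0.24  ]), array([-0.0401,  0.0586,  0.24  ])]
0.244 [array([-0.0372, -0.0332,  0.244 ]), array([-0.0372,  0.0576,  0.244 ])]
0.24 
0.244 
0.22 w1 [0.0222 0.0093 0.22  ] w2 [0.0196 0.01   0.22  ]
0.225 w1 [0.0243 0.0092 0.225 ] w2 [0.0228 0.0109 0.225 ]
0.23 w1 [0.0265 0.009  0.23  ] w2 [0.026  0.0117 0.23  ]
```

```bash
cat >> h.py <<'E'
def P(a,c,z): return np.array([FM[0],FM[1],0])+a*n+c*cy+np.array([0,0,z])
def here():
    d=monitor.sense(); p=d["position"]-FM; f=d["contact_force"]
    return np.round([p@n,p@cy,d["position"][2]],4),"F(n,cy,z)",np.round([f@n,f@cy,f[2]],1),"gap",round(float(d["finger_gap"]),3),"t",round(float(d["clock"]),2)
E
python3 - <<'E'
from h import *
env.close_gripper(60)
env.movel(P(-.03,.035,.325),.25); env.movel(P(-.03,.035,.274),.12); print(here())
H=np.array([.010,.231]); c=.035
def wp(th,r):
    d=np.array([np.sin(th),-np.cos(th)]);m=np.array([np.cos(th),np.sin(th)]);q=H+r*d+.0015*m
    return q
for thd,r in ((150,45),(120,46),(92,46)):
    q=wp(np.radians(thd),r/1e3); s=env.movel(P(q[0]-.011,c,q[1]),.10,guard=12); print(thd,s,here())
    if s: break
else:
  for thd,r in ((60,26),(30,33),(12,38)):
    q=wp(np.radians(thd),r/1e3); s=env.movel(P(q[0]+.011,c,q[1]),.08,guard=12); print(thd,s,here())
    if s: break
  else:
    s=env.movel(P(.012,c,.194),.02,guard=7); print("push",s,here())
snap("wrist","e_w1")
E
```

```text
(array([-0.0293,  0.0352,  0.2747]), 'F(n,cy,z)', array([ 1.2,  0.2, -0.4]), 'gap', 0.002, 't', 5.66)
150 False (array([0.0205, 0.035 , 0.2707]), 'F(n,cy,z)', array([-0.5, -0.3,  0.6]), 'gap', -0.004, 't', 6.31)
120 False (array([0.0385, 0.0348, 0.2546]), 'F(n,cy,z)', array([ 0.6, -0.4, -0.3]), 'gap', -0.001, 't', 6.69)
92 False (array([0.0448, 0.0349, 0.234 ]), 'F(n,cy,z)', array([0. , 0.6, 0.2]), 'gap', -0.001, 't', 7.07)
60 False (array([0.0441, 0.0349, 0.2193]), 'F(n,cy,z)', array([ 0.8,  0.3, -1. ]), 'gap', -0.0, 't', 7.4)
30 False (array([0.0386, 0.0348, 0.2028]), 'F(n,cy,z)', array([ 0.5, -0. ,  0.5]), 'gap', -0.002, 't', 7.77)
12 False (array([0.0299, 0.0348, 0.1937]), 'F(n,cy,z)', array([0.1, 1.3, 0.2]), 'gap', -0.002, 't', 8.07)
push True (array([0.0222, 0.0348, 0.1937]), 'F(n,cy,z)', array([2.3, 0.3, 2.2]), 'gap', 0.003, 't', 8.62)
```

View pics/e_w1.png

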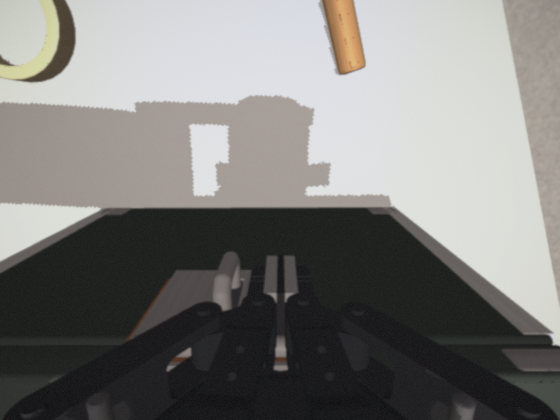

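```bash
python3 - <<'E'
from h import *
S=P(.028,.0098,.201)
best=None
for t in (50,40,30):
    a=np.radians(t); x=np.array([0,0,-1])*np.cos(a)-n*np.sin(a); z=cy; y=np.cross(z,x); T=np.c_[x,y,z]; q=R.from_matrix(T).as_quat()
    ax=T@np.array([.955,-.296,0]); cam=S-.24*ax; tcp=cam-T@np.array([-.142,.076,0])
    k=kinematics.ik(tcp,q); print(t,np.round((tcp-FM)@n,3),np.round(tcp,3),None if k is None else np.round(k,2))
    if k is not None and best is None: best=(tcp,q)
env.movel(P(.09,.035,.20),.25)
env.release()
env.reach(*best); print(here()); snap("wrist","f_w1")
E
```

```text
50 0.092 [ 0.626 -0.079  0.261] [-0.02  0.78  0.91 -0.81  1.78  0.34]
40 0.08 [ 0.621 -0.09   0.271] [-0.08  0.71  0.94 -0.66  1.72  0.3 ]
30 0.067 [ 0.616 -0.102  0.279] [-0.15  0.64  0.97 -0.51  1.66  0.24]
(array([0.0912, 0.0099, 0.2605]), 'F(n,cy,z)', array([-0.3, -0.9,  0.5]), 'gap', 0.999, 't', 10.68)
```

View pics/f_w1.png

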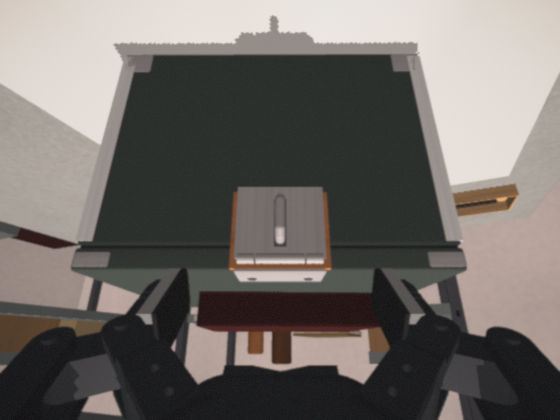

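The leaf now lies flat, with the staple sticking out through its slot at about (280,193–245). I'll zoom in to measure its height and depth.

```bash
python3 - <<'E'
import cv2
a=cv2.imread("pics/f_w1.png")[178:288,225:335]; cv2.imwrite("pics/f_w1z.png",cv2.resize(cv2.convertScaleAbs(a,alpha=1.4,beta=0),(594,594),interpolation=cv2.INTER_CUBIC))
E
```

```text
(no output)
```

View pics/f_w1z.png

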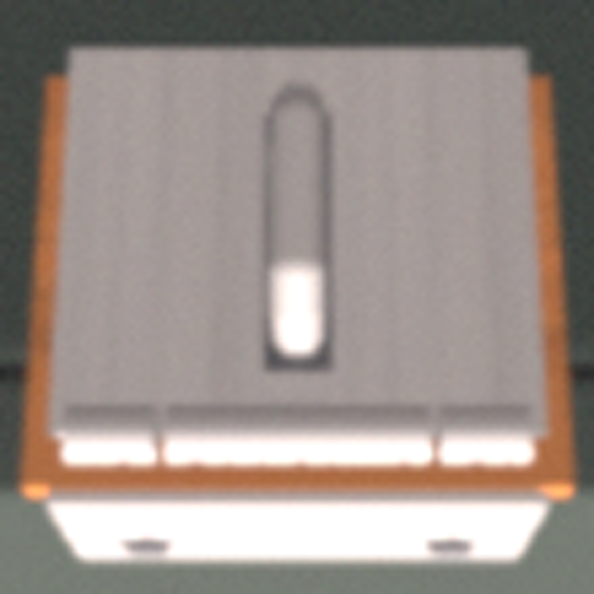

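```bash
python3 - <<'E'
from h import *
g=load("f_w1");a=load("d_w1");b=load("d_w2")
f=lambda x,y:np.array([x,y])/5.4+[225,178]
p1=lambda x,y:np.array([x,y])/5+[235,215]
p2=lambda x,y:np.array([x,y])/5+[175,255]
def onn(uv,nn):
    c,d=ray(g,uv); t=(nn-(c-FM)@n)/(d@n); X=c+d*t; return np.round([(X-FM)@n,(X-FM)@cy,X[2]],4)
def loc(P): d=P-FM; return np.round([d@n,d@cy,P[2]],4)
for nn in (.0095,.0112,.013): print("free end",onn(f(68,48),nn),onn(f(527,48),nn), "hinge-end of leaf",onn(f(50,435),nn),onn(f(547,435),nn))
for nn in (.026,.028,.030): print("crown front low",onn(f(298,86),nn+.002),"crown front",onn(f(298,200),nn+.004),"corner",onn(f(298,262),nn+.004), "sides",onn(f(269,200),nn),onn(f(326,200),nn))
for k,o in {"barL":[(g,f(62,450)),(a,p1(91,250)),(b,p2(90,315))],"barR":[(g,f(535,450)),(a,p1(478,250)),(b,p2(491,315))],"crownlow":[(g,f(298,86)),(a,p1(279,58)),(b,p2(320,87))],"legback?":[(g,f(298,355)),(a,p1(280,222)),(b,p2(303,270))]}.items():
    X,e=tri(o);print(k,loc(X),[q.tolist() for q in e])
print("lid edge at z .24:", [loc(onz(g,p,.24)) for p in ((100,249),(440,247))], [loc(onz(a,p,.24)) for p in ((110,277),(455,277))])
E
```

```text
free end [ 0.0095 -0.0271  0.1692] [0.0095 0.0458 0.1692] hinge-end of leaf [ 0.0095 -0.0263  0.2321] [0.0095 0.0455 0.2321]
free end [ 0.0112 -0.0269  0.1701] [0.0112 0.0456 0.1701] hinge-end of leaf [ 0.0112 -0.0261  0.2326] [0.0112 0.0452 0.2325]
free end [ 0.013  -0.0266  0.171 ] [0.013  0.0453 0.171 ] hinge-end of leaf [ 0.013  -0.0258  0.233 ] [0.013  0.0449 0.233 ]
crown front low [0.028  0.0095 0.1851] crown front [0.03   0.0095 0.2039] corner [0.03   0.0095 0.2131] sides [0.026  0.0054 0.2022] [0.026  0.0135 0.2022]
crown front low [0.03   0.0095 0.1861] crown front [0.032  0.0095 0.2047] corner [0.032  0.0095 0.2138] sides [0.028  0.0054 0.203 ] [0.028  0.0135 0.203 ]
crown front low [0.032  0.0095 0.1871] crown front [0.034  0.0095 0.2055] corner [0.034  0.0095 0.2146] sides [0.03   0.0055 0.2039] [0.03   0.0134 0.2039]
barL [ 0.0117 -0.0242  0.2349] [[-0.0, 0.0], [-0.2, -0.1], [0.2, 0.0]]
barR [0.0116 0.0435 0.2348] [[0.2, -0.0], [-0.0, -0.0], [-0.1, 0.1]]
crownlow [0.0293 0.0096 0.186 ] [[0.1, 0.3], [-0.6, 0.3], [0.5, -0.5]]
legback? [0.0102 0.0095 0.2202] [[0.0, -0.1], [0.1, -0.2], [-0.1, 0.3]]
lid edge at z .24: [array([ 0.0627, -0.1011,  0.24  ]), array([0.0671, 0.1056, 0.24  ])] [array([ 0.0027, -0.1476,  0.24  ]), array([0.0027, 0.1507, 0.24  ])]
```

```bash
python3 - <<'E'
from h import *
for f,box in (("c_top",(185,200,240,258)),("c_side",(188,203,242,240))):
    g=load(f);im=g["frame"].astype(int);x0,y0,x1,y1=box
    sub=im[y0:y1,x0:x1]; bg=np.median(sub.reshape(-1,3),axis=0); rb=(sub[:,:,0]-sub[:,:,2])-(bg[0]-bg[2]); lum=sub.sum(2)-bg.sum()
    m=((np.abs(rb)>9)|(lum<-60)|(lum>45)).astype(np.uint8)*255
    m[(sub[:,:,1]-sub[:,:,0])>25]=0
    m=cv2.morphologyEx(m,cv2.MORPH_CLOSE,np.ones((3,3)))
    cs,_=cv2.findContours(m,cv2.RETR_EXTERNAL,cv2.CHAIN_APPROX_NONE);c=max(cs,key=cv2.contourArea)[:,0]+[x0,y0]
    W=np.array([onz(g,p,.0055)[:2] for p in c]);r=cv2.minAreaRect((W*1000).astype(np.float32))
    print(f,bg,cv2.contourArea(c),"centre",np.round(r[0],1),"size",np.round(r[1],1),"ang",round(r[2],1))
    v=g["frame"].copy()[:,:,::-1].copy();cv2.drawContours(v,[c.reshape(-1,1,2)],-1,(0,0,255),1);cv2.imwrite(f"pics/g_{f}.png",cv2.resize(v[y0-5:y1+5,x0-5:x1+5],None,fx=8,fy=8,interpolation=cv2.INTER_NEAREST))
E
```

```text
c_top [151. 154. 162.] 1103.5 centre [537.3 292.6] size [ 81.4 139.5] ang 73.5
c_side [169. 170. 162.] 725.0 centre [536.9 289.7] size [ 84.2 139.6] ang 74.6
```

```bash
python3 - <<'E'
from h import *
A=np.radians(74.0); yc=np.array([np.cos(A),np.sin(A),0]); C=np.array([.537,.291,0])
for s in (1,-1):
    k=[kinematics.ik(C+[0,0,.12],quat(s*yc)),kinematics.ik(P(.08,0,.21),quat(s*n))]; print(s,[None if q is None else np.round(q,2) for q in k])
env.movel(P(.14,.03,.30),.25)
env.reach(C+yc*.02+[0,0,.13],quat(-yc)); print(here()[-1]); snap("wrist","h_w1")
E
```

```text
1 [array([ 0.31,  0.6 ,  1.37, -0.  ,  1.18, -0.99]), array([-0.33,  0.54,  1.22, -0.  ,  1.38, -1.5 ])]
-1 [array([ 0.31,  0.6 ,  1.37, -0.  ,  1.18,  2.16]), array([-0.33,  0.54,  1.22, -0.  ,  1.38,  1.64])]
12.89
```

View pics/h_w1.png

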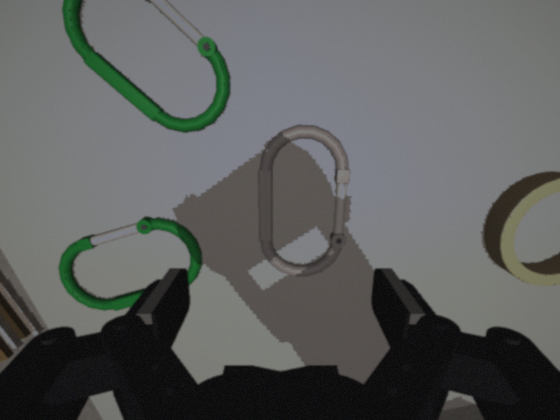

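The silver carabiner has its spine on the left (col 265), its nose block at (343,175) and its gate hinge at (338,240). The two green ones are the look-alikes. I'll confirm with a crop and measure the spine.

```bash
python3 - <<'E'
import cv2
a=cv2.imread("pics/h_w1.png")[115:285,245:365]; cv2.imwrite("pics/h_z.png",cv2.resize(cv2.convertScaleAbs(a,alpha=1.4,beta=0),(420,595),interpolation=cv2.INTER_CUBIC))
E
```

```text
(no output)
```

View pics/h_z.png

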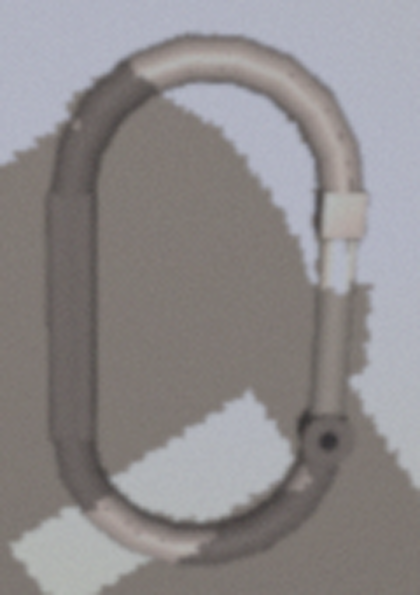

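```bash
python3 - <<'E'
from h import *
g=load("h_w1"); f=lambda x,y:np.array([x,y])/3.5+[245,115]
q={k:onz(g,f(*v),.011)[:2] for k,v in dict(tl=(50,192),tr=(97,192),bl=(50,438),br=(97,438),nose=(342,237),pin=(328,440),top=(205,36),bot=(190,561)).items()}
S=(q['tl']+q['tr']+q['bl']+q['br'])/4; x=(q['tl']+q['tr']-q['bl']-q['br'])/2; L=np.linalg.norm(x); x/=L; y=np.array([-x[1],x[0]])
print("spine",S,"len",L,"ang",np.degrees(np.arctan2(x[1],x[0])),"w",(q['tl']-q['tr'])@y)
for k in('nose','pin','top','bot'): d=q[k]-S; print(k,np.round([d@x,d@y],4))
print("centre",S-.033*y)
E
```

```text
spine [0.54647614 0.32127516] len 0.06339882775036447 ang -16.854081944853696 w 0.011255871545612351
nose [ 0.0216 -0.0651]
pin [-0.0314 -0.0653]
top [ 0.0681 -0.0302]
bot [-0.0665 -0.031 ]
centre [0.53690828 0.28969263]
```

```bash
python3 - <<'E'
from h import *
A=np.radians(-16.85); x=np.array([np.cos(A),np.sin(A),0]); y=np.array([-x[1],x[0],0]); S=np.array([.5465,.3213,0])
G=S-.005*x+.002*y; q=quat(-y)
env.movel(G+[0,0,.06],.2,frame=q); print(env.movel(G+[0,0,.0035],.08,guard=8),here())
env.close_gripper(100); print(here(),monitor.sense()["position"]-G)
env.movel(G+[0,0,.12],.2); print(here(),monitor.sense()["position"]-G); snap("wrist","i_w1")
E
```

```text
False (array([ 0.4311, -0.2247,  0.0039]), 'F(n,cy,z)', array([-0.8, -0.1,  0.6]), 'gap', 1.003, 't', 14.31)
(array([ 0.4309, -0.2249,  0.004 ]), 'F(n,cy,z)', array([-1.3, -1.8,  5.2]), 'gap', 0.094, 't', 15.0) [9.12011880e-05 6.61629463e-05 3.95279820e-03]
(array([ 0.4303, -0.2255,  0.1183]), 'F(n,cy,z)', array([-0.8,  0.1, -2. ]), 'gap', 0.098, 't', 15.73) [-0.00074152 -0.00028152  0.11828057]
```

View pics/i_w1.png

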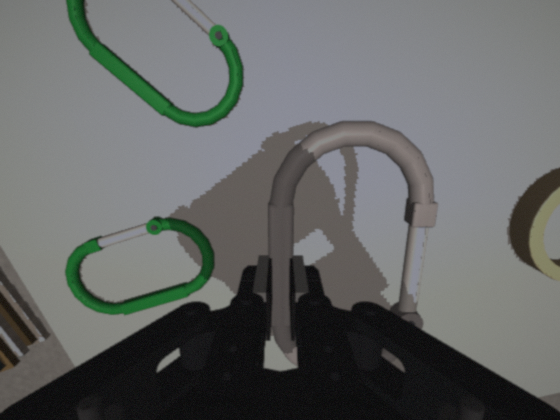

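```bash
python3 - <<'E'
from h import *
a=cv2.imread("pics/i_w1.png")[115:365,240:450]; cv2.imwrite("pics/i_z.png",cv2.resize(cv2.convertScaleAbs(a,alpha=1.4,beta=0),None,fx=2.4,fy=2.4,interpolation=cv2.INTER_CUBIC))
E
```

```text
(no output)
```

View pics/i_z.png

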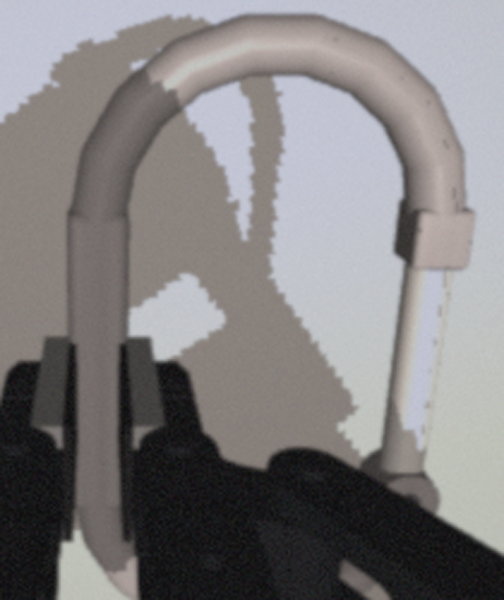

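```bash
python3 - <<'E'
from h import *
g=load("i_w1"); s=monitor.sense(); T=R.from_quat(s["ee_rot"]).as_matrix(); y=-T[:,2]; x=np.cross(y,[0,0,1.]); p=s["position"]
f=lambda u,v:np.array([u,v])/2.4+[240,115]
for dz in (.003,.007,.011):
    print(dz,{k:np.round([(onz(g,f(*v),p[2]+dz)-p)@x,(onz(g,f(*v),p[2]+dz)-p)@y],4).tolist() for k,v in dict(tl=(69,215),tr=(128,215),noseL=(412,268),noseR=(470,268),pin=(405,495)).items()})
print(np.round(T,3).tolist(), np.degrees(np.arctan2(x[1],x[0])))
E
```

```text
0.003 {'tl': [0.0362, 0.0051], 'tr': [0.0362, -0.0063], 'noseL': [0.0252, -0.0624], 'noseR': [0.0252, -0.0738], 'pin': [-0.0274, -0.0674]}
0.007 {'tl': [0.0373, 0.005], 'tr': [0.0373, -0.0061], 'noseL': [0.0267, -0.0606], 'noseR': [0.0267, -0.0717], 'pin': [-0.0244, -0.0655]}
0.011 {'tl': [0.0385, 0.0048], 'tr': [0.0384, -0.0059], 'noseL': [0.0281, -0.0588], 'noseR': [0.0281, -0.0696], 'pin': [-0.0215, -0.0635]}
[[-0.003, 0.957, -0.29], [-0.001, -0.29, -0.957], [-1.0, -0.003, 0.002]] -16.85469800267524
```

```bash
python3 - <<'E'
from h import *
c=-.0085; z=.2005
env.movel(P(.25,c,.17),.3,frame=quat(-n)); print(here())
env.movel(P(.14,c,z),.25); env.hold(.2); print(here()); snap("wrist","j_w1")
E
python3 - <<'E'
import cv2
a=cv2.imread("pics/j_w1.png"); cv2.imwrite("pics/j_z.png",cv2.resize(a[60:360,220:560],None,fx=2,fy=2,interpolation=cv2.INTER_CUBIC))
E
```

```text
(array([ 0.251 , -0.0096,  0.1694]), 'F(n,cy,z)', array([ 0.8, -1. , -3.4]), 'gap', 0.1, 't', 16.89)
(array([ 0.1412, -0.009 ,  0.2   ]), 'F(n,cy,z)', array([ 0.2, -1.3, -2.9]), 'gap', 0.099, 't', 17.7)
```

View pics/j_z.png

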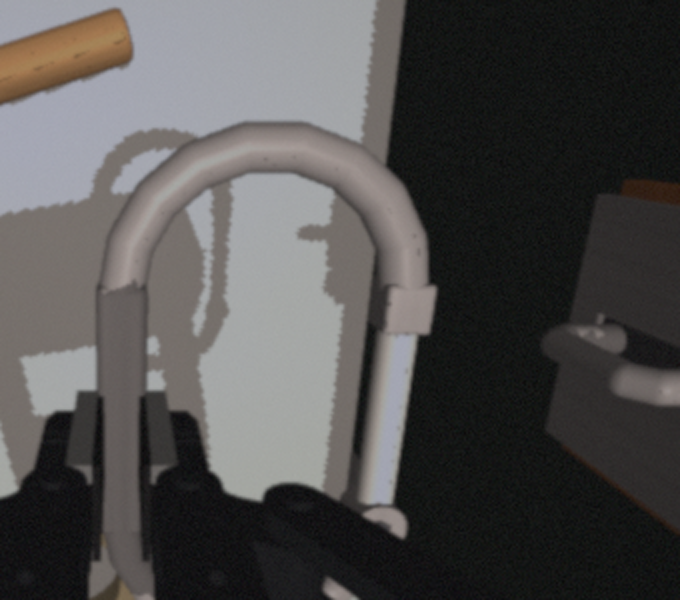

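```bash
python3 - <<'E'
from h import *
g=load("j_w1"); v=g["frame"][:,:,::-1].copy(); v=cv2.resize(v,None,fx=2,fy=2,interpolation=cv2.INTER_CUBIC)
for X in ([.0282,.0096,.217],[.0282,.0096,.202],[.0282,.0096,.187],[.0132,.0096,.217]):
    u=proj(g,P(*X))[0]; cv2.circle(v,tuple(int(round(t*2+.5)) for t in u),3,(0,0,255),-1)
s=monitor.sense()["position"]; 
u=proj(g,s-.066*n+.0266*cy+[0,0,.007])[0]; cv2.circle(v,tuple(int(round(t*2+.5)) for t in u),3,(0,255,0),-1)
cv2.imwrite("pics/j_p.png",v[300:700,780:1120])
E
```

```text
(no output)
```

View pics/j_p.png

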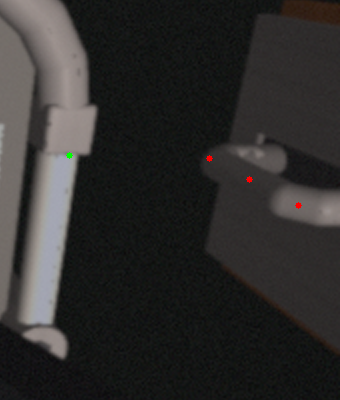

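The projected crown axis and nose both land on the real ones in the picture, so I'll push in now, guarded.

```bash
python3 - <<'E'
from h import *
c=-.0080; z=.2008
env.movel(P(.106,c,z),.15); env.hold(.2); print(here())
print(env.movel(P(.090,c,z),.03,guard=14),here())
f0=None
for a in np.arange(.0885,.0795,-.001):
    g=env.movel(P(a,c,z),.02,guard=9); env.hold(.05); h=here(); print(round(a,4),g,h)
    if g or h[2][0]>15: break
snap("wrist","k_w1")
E
python3 - <<'E'
import cv2
a=cv2.imread("pics/k_w1.png"); cv2.imwrite("pics/k_z.png",cv2.resize(a[60:360,220:560],None,fx=2,fy=2,interpolation=cv2.INTER_CUBIC))
E
```

```text
(array([ 0.1066, -0.0081,  0.2007]), 'F(n,cy,z)', array([-0.4,  0.2, -2.7]), 'gap', 0.097, 't', 18.32)
False (array([ 0.0904, -0.0081,  0.2008]), 'F(n,cy,z)', array([ 5.4,  0.2, -1.9]), 'gap', 0.097, 't', 19.01)
0.0885 False (array([ 0.089 , -0.008 ,  0.2008]), 'F(n,cy,z)', array([ 6.2,  0.1, -2.6]), 'gap', 0.096, 't', 19.31)
0.0875 False (array([ 0.0881, -0.0079,  0.2009]), 'F(n,cy,z)', array([ 7.5,  0.8, -3.6]), 'gap', 0.096, 't', 19.61)
0.0865 False (array([ 0.0871, -0.0078,  0.2009]), 'F(n,cy,z)', array([ 6.4,  0.4, -2.5]), 'gap', 0.096, 't', 19.91)
0.0855 False (array([ 0.0862, -0.0078,  0.2009]), 'F(n,cy,z)', array([ 7.4,  1.6, -3.2]), 'gap', 0.098, 't', 20.21)
0.0845 False (array([ 0.0852, -0.0078,  0.2009]), 'F(n,cy,z)', array([ 7.3,  0.9, -2.6]), 'gap', 0.096, 't', 20.51)
0.0835 False (array([ 0.0843, -0.0079,  0.201 ]), 'F(n,cy,z)', array([ 7.4, -0. , -3.2]), 'gap', 0.097, 't', 20.81)
0.0825 False (array([ 0.0833, -0.0079,  0.201 ]), 'F(n,cy,z)', array([ 7.7,  1.3, -2.3]), 'gap', 0.095, 't', 21.11)
0.0815 False (array([ 0.0823, -0.0079,  0.201 ]), 'F(n,cy,z)', array([ 7.3,  1.3, -2.5]), 'gap', 0.096, 't', 21.41)
0.0805 False (array([ 0.082 , -0.0081,  0.2009]), 'F(n,cy,z)', array([10.2,  0.2, -2.8]), 'gap', 0.093, 't', 21.71)
```

View pics/k_z.png

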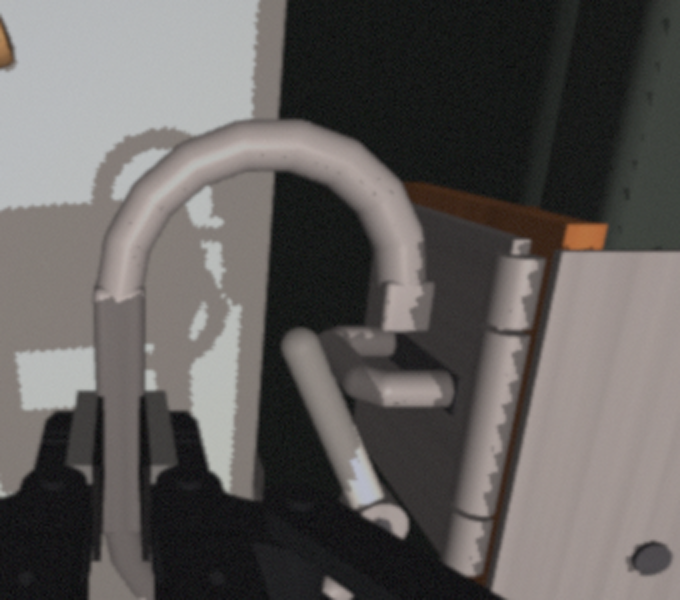

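Nose touched the leaf at a≈0.0820. The crown is beside the nose end and the gate is open. I'll back off 0.8 mm and slide along.

```bash
python3 - <<'E'
from h import *
z=.2008; a=.0821
env.movel(P(a,-.008,z),.02); env.hold(.1); print(here())
for c in (-.012,-.016,-.020,-.024,-.028,-.031):
    g=env.movel(P(a,c,z),.03,guard=8); env.hold(.05); print(c,g,here())
    if g: break
snap("wrist","l_w1")
E
python3 - <<'E'
import cv2
a=cv2.imread("pics/l_w1.png"); cv2.imwrite("pics/l_z.png",cv2.resize(a[60:360,220:560],None,fx=2,fy=2,interpolation=cv2.INTER_CUBIC))
E
```

```text
(array([ 0.0829, -0.0081,  0.2009]), 'F(n,cy,z)', array([ 7.4,  0.2, -2.6]), 'gap', 0.095, 't', 22.11)
-0.012 False (array([ 0.0826, -0.0127,  0.2008]), 'F(n,cy,z)', array([ 6.3, -2.8, -2.2]), 'gap', 0.096, 't', 22.44)
-0.016 False (array([ 0.0825, -0.0166,  0.2007]), 'F(n,cy,z)', array([ 5.1, -2.5, -1.9]), 'gap', 0.095, 't', 22.77)
-0.02 False (array([ 0.0827, -0.0214,  0.2005]), 'F(n,cy,z)', array([ 5.7, -7.4, -1.1]), 'gap', 0.1, 't', 23.11)
-0.024 False (array([ 0.0823, -0.0242,  0.2008]), 'F(n,cy,z)', array([ 4.4, -2. , -2.9]), 'gap', 0.094, 't', 23.44)
-0.028 False (array([ 0.0821, -0.0279,  0.201 ]), 'F(n,cy,z)', array([ 4.5,  0.5, -3.5]), 'gap', 0.096, 't', 23.77)
-0.031 False (array([ 0.0821, -0.0309,  0.2009]), 'F(n,cy,z)', array([ 3.8,  2. , -2.4]), 'gap', 0.097, 't', 24.07)
```

View pics/l_z.png

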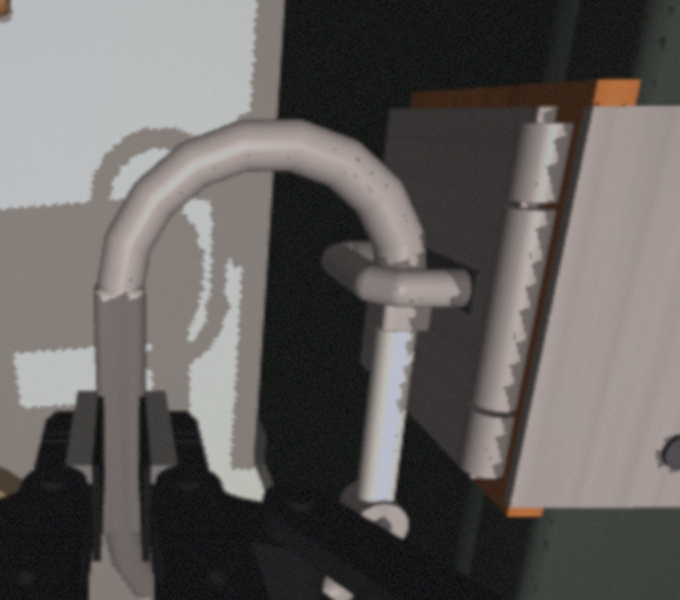

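Hooked: the crown is inside the ring and the gate bar meets the nose again. I'll ease off the leaf, lower the carabiner close to the lower leg, release, and withdraw straight up.

```bash
python3 - <<'E'
from h import *
env.movel(P(.0822,-.031,.1975),.03,guard=8); env.hold(.15); print(here())
env.release(); print(here())
env.movel(P(.083,-.031,.30),.15,guard=12); print(here())
env.hold(.5); snap("wrist","m_w1"); snap("side","m_side"); snap("top","m_top")
E
python3 - <<'E'
import cv2
import numpy as np
a=cv2.imread("pics/m_w1.png")[60:360,250:560]
t=cv2.imread("pics/m_top.png")[150:290,320:470]
cv2.imwrite("pics/m_z.png",np.hstack([cv2.resize(a,(413,400)),cv2.resize(t,(380,400))]))
E
```

```text
(array([ 0.0822, -0.031 ,  0.1975]), 'F(n,cy,z)', array([ 3.7,  0.9, -0.9]), 'gap', 0.092, 't', 24.53)
(array([ 0.0822, -0.031 ,  0.1975]), 'F(n,cy,z)', array([ 0. , -1. ,  0.1]), 'gap', 0.998, 't', 25.26)
(array([ 0.0829, -0.0313,  0.299 ]), 'F(n,cy,z)', array([-0.7, -0.2, -0.9]), 'gap', 1.0, 't', 26.09)
```

View pics/m_z.png

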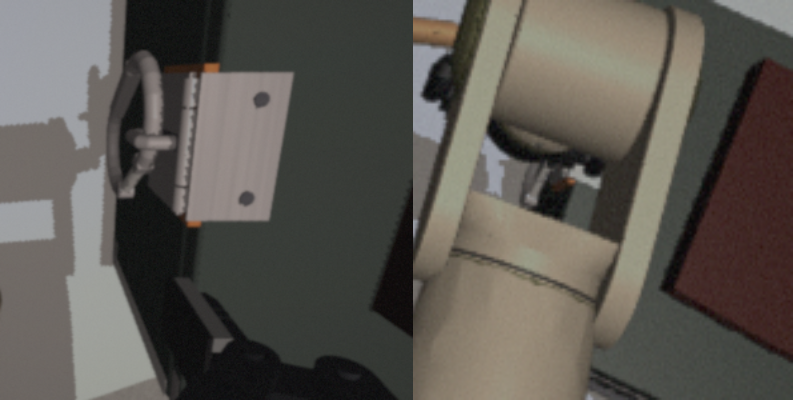

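It hangs from the staple. I'll back off for a frontal check of the gate, the leaf and any swing.

```bash
python3 - <<'E'
from h import *
env.movel(P(.16,.0,.36),.25)
S=P(.04,.0098,.18); a=np.radians(50); x=np.array([0,0,-1])*np.cos(a)-n*np.sin(a); z=cy; T=np.c_[x,np.cross(z,x),z]
ax=T@np.array([.955,-.296,0]); tcp=S-.28*ax-T@np.array([-.142,.076,0])
env.reach(tcp,R.from_matrix(T).as_quat()); A=snap("wrist","n_w1"); env.hold(.6); B=snap("wrist","n_w2"); print(here(), np.abs(A["frame"].astype(int)-B["frame"]).max())
d=np.abs(A["frame"].astype(int)-B["frame"])[100:330,180:380];print((d>40).sum())
cv2.imwrite("pics/n_z.png",cv2.resize(B["frame"][90:300,190:390,::-1],None,fx=2.8,fy=2.8,interpolation=cv2.INTER_CUBIC))
g=snap("top","n_top");h=snap("side","n_side")
o=load("c_top");D=np.abs(g["frame"].astype(int)-o["frame"]).max(2)
for k,(x0,y0,x1,y1) in dict(tape=(258,232,305,278),mallet=(248,135,345,175),ledger=(425,165,525,285)).items(): print(k,(D[y0:y1,x0:x1]>40).mean().round(3))
E
```

```text
(array([0.1405, 0.0098, 0.2553]), 'F(n,cy,z)', array([-0.9, -0. , -0.9]), 'gap', 0.997, 't', 29.28) 68
314
tape 0.419
mallet 0.705
ledger 0.0
```

View pics/n_z.png

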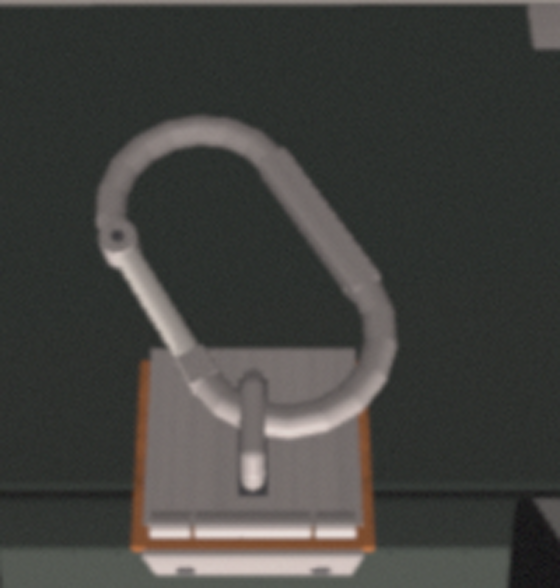

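View pics/n_top.png

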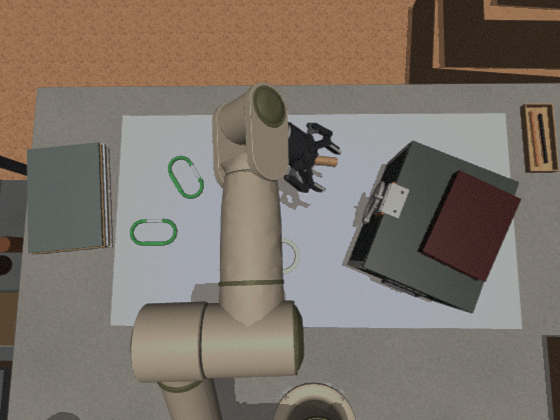

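The carabiner hangs vertically on the staple with its gate in line with the nose, and the leaf is flat. The tape and mallet differences come from the arm covering them. I'll let it settle, check again and hand in.

```bash
python3 - <<'E'
from h import *
env.hold(2.5); A=eyes.grab_frame("wrist"); env.hold(.3); B=snap("wrist","o_w2")
print((np.abs(A["frame"].astype(int)-B["frame"])[90:300,190:390]>40).sum(), here())
d=np.abs(load("n_w2")["frame"].astype(int)-B["frame"])[90:300,190:390]; print((d>40).sum())
job.hand_in()
E
```

```text
0 (array([0.1405, 0.0098, 0.2553]), 'F(n,cy,z)', array([ 0.4, -0.6, -0. ]), 'gap', 1.0, 't', 32.28)
0
the job is handed in; nothing more can be done
```

The case is closed up and the job is handed in at about 32 s of the 72 s allowed. The hasp leaf lies flat over the staple, and the silver carabiner hangs from it with its gate shut.

- **Leaf:** I swung it over with the closed fingers and pressed it flat until it met something solid; the push was set to stop at a 7 N change.
- **Hooking:** I gripped the carabiner by its spine and pushed its gate open on the crown. I kept going until the nose just touched the leaf (about 10 N), backed off 0.8 mm and slid it behind the crown. The highest force along any axis after a step was about 10 N, well under the 25 N limit.
- **Last checks:** The frontal view showed the leaf flat, the gate in line with the nose and the carabiner hanging clear. Two pictures 0.3 s apart just before hand-in showed no movement. The gripper was open and clear of everything.
- **Not fully checked:** The arm partly hid the tape and the mallet in the final top view, so I could not compare them with the start picture. The arm did not go near either, and the ledger area was unchanged.

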